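Put the powder mixer in third gear and start it

TASK

The powder mixer on the dispensary counter is standing still with its gear lever somewhere in the left-hand slot of the gate. With the fingertips, and without gripping the knob, push the lever lightly to the middle, across to the right and forward until it is fully home in third, never into fourth; only then press the start button right down, let it come up again and take the hand away. Do not press the stop button, and leave everything else that stands on and around the mixer where it is.

Things in the scene. Friction and masses are not known exactly. Their poses are not given: they have to be found in the camera images.
- mixer: bench powder mixer, fixed. White housing 280 (x) x 320 (y) mm, flat deck 135 mm up; on its left a steel cube drum, up to 228 mm high, 160 to 420 mm from the origin. Origin: under the housing's centre at counter height; x points forward, away from its front (which faces the robot), y to its left, z up; may stand turned by up to 17 degrees
- gate_center (a point): centre of the gear gate's top, 163 mm up, axes as the mixer's. Gate 112 x 100 mm; an H of 14 mm slots with rounded inner corners: two slots run forward and back, 19 mm left and 19 mm right of the centre, joined halfway by one cross channel (neutral). Ends: first forward left, second back left, third forward right, fourth back right (one to four dots)
- gear_lever: gear lever: steel rod 10 mm thick, black ball knob 38 mm wide. Origin: the ball's centre, 265 mm up when upright; z along the rod, upward. It swings about a point 200 mm below the ball, under the gate's centre (65 mm up). It stays where it is left; the ball moves with about 1.5 to 3 N. The slots leave the ball about 4 mm of play either way
- gear_cross (a joint): sideways angle of the gear lever, rad: 0 middle, positive to the mixer's right (-y); about -0.2 (-0.18 to -0.22) in the left slot, +0.2 (0.18 to 0.22) in the right slot, stops at -0.22 and 0.22. 0.1 rad is 20 mm at the ball
- gear_shift (a joint): forward angle of the gear lever, rad: 0 in neutral (the cross channel lets it pass between about -0.02 and 0.02), positive forward (+x of the mixer), end stops at 0.27 (first or third fully home) and -0.27 (second or fourth). 0.1 rad is 20 mm at the ball
- start_button_top (a point): centre of the top of the start button: the small flat-topped black button, 24 mm wide, in a steel collar 40 mm wide and 12 mm high, on the steel panel at the right of the deck, the one nearer the front. It stands 10 mm proud of its collar and 160 mm above the counter when up
- start_button (a joint): how far the start button is pressed, m: 0 up, 0.006 fully down (5 N); it springs back when let go
- stop_button_top (a point): centre of the top of the stop button: the wide black mushroom head, 40 mm wide, 72 mm behind the start button (towards the back of the mixer), 173 mm above the counter when up
- stop_button (a joint): how far the stop button is pressed, m: 0 up, 0.006 fully down
- vial: amber glass vial with a white cap, 36 mm wide, 62 mm tall, standing on the mixer's deck behind the buttons. Origin: centre of its underside. Loose; to be left alone
- ointment_spatula: steel ointment spatula with a dark wooden grip, 182 mm long, 10 mm thick, lying on the mixer's deck in front of the gear gate, along the front edge. Origin: centre of its underside. Loose; to be left alone
- ointment_jar: white plastic ointment jar, 78 mm wide, 66 mm tall, on the counter to the right of the mixer. Origin: centre of its underside. Loose; to be left alone
- dressing_jar: round stainless dressing jar with a lid, 106 mm wide, 129 mm tall, on the counter to the right of the mixer. Origin: centre of its underside. Loose; to be left alone
- saline_bottle: clear saline bottle with a white cap, 70 mm wide, 188 mm tall, on the counter behind the mixer. Origin: centre of its underside. Loose; to be left alone
- carton: flat medicine carton, 45 x 95 x 24 mm, lying on the mixer's deck behind the gear gate. Origin: centre of its underside. Loose; to be left alone
- tablet_bottle: white tablet bottle, 60 mm wide, 105 mm tall, on the counter behind the mixer. Origin: centre of its underside. Loose; to be left alone

How it is judged:
On the way, in this order (a step that is already met when the one before it is completed fails the run):
1. the gear lever is fully home in third (value of joint gear_cross above 0.15 rad and value of joint gear_shift above 0.235 rad), for 0.2 s.
2. the start button is pressed right down (value of joint start_button above 0.0045 m), for 0.05 s.
At the end, for the whole second after the job is handed in: the lever is home in third (gear_cross above 0.15, gear_shift above 0.235, that is within 7 mm of its end stop at the ball), both buttons are up, and no loose thing has moved more than 25 mm (all of step 1 and value of joint each of start_button, stop_button below 0.0015 m and not (distance of any of vial, ointment_spatula, ointment_jar, dressing_jar, saline_bottle, carton, tablet_bottle from where it was at the start of the episode above 0.025 m)); the robot touches nothing.
It fails at once if the lever goes into fourth (back right) (value of joint gear_cross above 0.1 rad and value of joint gear_shift below -0.1 rad).
It fails at once if the start button is pressed while the lever is not home in third (value of joint start_button above 0.002 m and not (value of joint gear_cross above 0.15 rad and value of joint gear_shift above 0.235 rad)).
It fails at once if the stop button is pressed (value of joint stop_button above 0.002 m).
It fails at once if the lever is gripped or shoved hard: more than 35 N between the robot and the lever (contact force between any of the fingers, the arm and gear_lever above 35 N).
It fails at once if a loose thing is lifted, pushed or knocked more than 25 mm from its place (distance of any of vial, ointment_spatula, ointment_jar, dressing_jar, saline_bottle, carton, tablet_bottle from where it was at the start of the episode above 0.025 m).
It also fails if it takes over 58 s, if anything falls off the work surface, if the arm or the gripper's body presses on something with over 40 N, if the wrist force passes 120 N, or if a joint passes its speed limit or range.

ROBOT

A 7-joint arm with a two-finger parallel gripper is mounted at the origin on the work surface. World frame = base frame: x ahead of the robot, y to its left, z up, the work surface at z = 0. Lengths are in m, angles in rad, forces in N, time in s.
With the tool pointing down it reaches from about 0.35 to 0.775 m from the base axis. Payload 3.1 kg.
Tool frame: the origin (TCP) lies between the finger pads; the fingertips stand 17 mm ahead of it and the grasp point (between the pads) lies 2 mm behind it; z points along the fingers, y is the line along which they close (so a half turn about z gives the same grasp; the last joint's range is limited). The gripper opens to 85 mm and grips with 20 to 120 N. Pads are 22 mm wide; open, the fingers measure 114 mm over their backs; the gripper's body (76 mm by 85 mm) begins 54 mm behind the grasp point. The pads swing forward as they close: fully open they stand 13 mm farther back than shut.
Start: joints at [1.278, 0.311, 0.014, 1.512, -0.004, 1.319, -0.027], TCP at [0.137, -0.533, 0.248] pointing down, gripper open.
Joint ranges: [-2.7, 2.7], [-0.3, 1.91], [-1.27, 1.3], [0.12, 2.57], [-1.44, 4.58], [0.2, 2.03], [-3.05, 3.05]. Speed limits (rad/s): [2.79, 2.79, 3.14, 3.14, 3.14, 3.14, 3.14].

INTERFACE

Orientations are given as a rotation vector (axis times angle).
In Python, from workcell import get_obs, camera, camera_model, workorder gives the robot as it stands.
- The arm moves only by the tool step_arm, never from a script. Its argument "targets" is a list of rows, each a list of 6 numbers: the shift along the tool's x, y, z in mm, then the turn, a rotation vector about the tool's x, y, z in rad. In form: [[x, y, z, rx, ry, rz], ...]. A call has 1 to 20 rows; each row is the pose to reach, as a shift and turn from the pose commanded when the call began, along the tool's axes at that moment; what a row does not reach only later rows make up. A row lasts 1/8 s, in which the tool goes at most 62.5 mm and 10.7 degrees, less where a joint would pass 70% of its speed; a pose out of reach is approached as far as the arm can. A call with a gripper value outside its range is refused whole. "fingers" is the opening, from -1 (shut) to 1 (fully open), set as the call begins (left out, the last holds). The fingers move at their own pace and stop on an object; "grip_force" is the grip in N (left out, the last holds). Time passes only in rows, so rows that repeat a pose let the fingers close. It gives the time, the measured TCP pose, the force, the opening and the grip force at its end, in the units of the state.
- get_obs(): the state, without advancing time (a new reading comes with each control period).
- camera(name): name is "side" or "top"; returns (picture, depth): 384x512x3 uint8, blue, green, red; 384x512 float32, m along the optical axis (not along the pixel's ray), 0 where there is no reading.
- camera_model(name): a dict with "mtx" (3x3 intrinsics, pixels), "dist" ([k1, k2, p1, p2, k3] as OpenCV has them; the pictures are not rectified), "extrinsics" (4x4, takes a point from camera to world coordinates). Camera axes: x right, y down, z forward; pixel columns grow to the right and rows downward; lengths in m; the calibration is good to about 2 mm. A picture is of the moment at which its call begins. camera_model takes no time and is no camera call.
- workorder.close_job(): hands the job in; it is judged then, once.
The state is a dict: "clock": time; "joint_pos": joint angles; "joint_velocities": joint speeds; "joint_torque": joint torques, N m; "tool_pos": TCP position; "ee_rot": TCP orientation; "ft_force": force on the tool from outside, world axes, zero at the start; "moment": the same for the moment, N m; "width": finger opening in m; "gripper_force": force on a finger pad.
Only numpy, scipy, OpenCV 4.12 (cv2) and the standard library are available. Lean on these libraries where they do the work, as an engineer would, in place of code of your own. Each camera call takes 0.05 s, during which the arm holds its last target. There are 200 camera calls.

## Working session

There is one attempt and no reset: what is moved stays moved. The work goes in short steps, Python scripts to look and compute and a tool call to move; the robot and the scene stay as the last step left them, time stands still between calls to the robot, and variables do not carry over. Pictures are saved under pics/ and viewed, at most 10 in all, crops included, and the job is handed in when it is done.

Besides the shell and the picture viewer there is one more tool, called as name(argument=value, ...), one argument or row to a line, values as JSON. step_arm: Moves the arm, as the interface text tells. Its arguments: {"type":"object","properties":{"targets":{"type":"array"},"fingers":{"type":"number"},"grip_force":{"type":"number"}},"required":["targets"]}

```bash
ls; mkdir -p pics; cat > h.py <<'E'
import numpy as np, cv2
from workcell import get_obs, camera, camera_model, workorder
def pt(name,depth,u,v,z=None):
    m=camera_model(name);K=np.array(m['mtx'],float);D=np.array(m['dist'],float);T=np.array(m['extrinsics'],float)
    r=np.append(cv2.undistortPoints(np.array([[[u,v]]],float),K,D)[0,0],1)
    if z is None:
        return (T@np.append(r*depth[int(v),int(u)],1))[:3]
    d=T[:3,:3]@r; o=T[:3,3]; return o+d*(z-o[2])/d[2]
E
python3 - <<'E'
from h import *
for n in('top','side'):
    p,d=camera(n); cv2.imwrite(f'pics/{n}0.png',p); np.save(n+'0.npy',d)
    print(n,np.round(camera_model(n)['extrinsics'],3))
o=get_obs();print(o)
E
```

```text
pics
top [[ 0.009 -0.993  0.114  0.495]
 [-1.    -0.007  0.019 -0.072]
 [-0.019 -0.115 -0.993  1.036]
 [ 0.     0.     0.     1.   ]]
side [[ 0.77  -0.444  0.459  0.181]
 [-0.638 -0.546  0.542 -0.484]
 [ 0.01  -0.71  -0.704  0.748]
 [ 0.     0.     0.     1.   ]]
{'clock': 0.1, 'joint_pos': array([ 1.27830966,  0.31166042,  0.01399885,  1.51286397, -0.00440357,
        1.319235  , -0.02718536]), 'joint_velocities': array([ 0.0006584 , -0.00102719,  0.00059349, -0.00348346, -0.00140969,
       -0.00246192, -0.00127623]), 'joint_torque': array([ 5.64694383e-04, -3.80857050e+01,  1.46358367e-01, -2.31240249e+01,
        1.22535217e-02,  8.12004815e-03,  1.37443524e-05]), 'tool_pos': array([ 0.1363519 , -0.53219587,  0.24733483]), 'ee_rot': array([-3.11482005e+00, -3.92771913e-01,  5.56018141e-04]), 'ft_force': array([0.16334616, 0.38734554, 0.27573504]), 'moment': array([ 0.04393004, -0.05578229, -0.00236792]), 'gripper_force': 0.0, 'width': 0.08558472523225574}
```

View pics/top0.png

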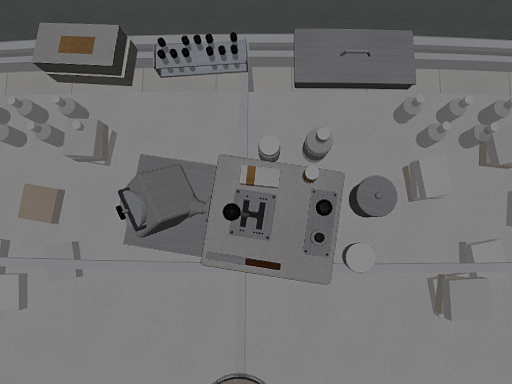

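View pics/side0.png

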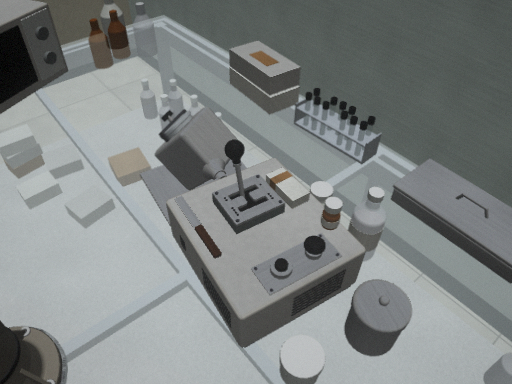

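The top view shows the mixer at about px (272,218), the knob at (232,212), the start button at (319,238) and the stop button at (324,207). I'll enlarge the gate and panel.

```bash
python3 - <<'E'
from h import *
p=cv2.imread('pics/top0.png')[150:290,195:350]; cv2.imwrite('pics/c1.png',cv2.resize(cv2.convertScaleAbs(p,alpha=1.6),None,fx=5,fy=4.2857 if 0 else 4.2,interpolation=cv2.INTER_CUBIC))
E
```

```text
(no output)
```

View pics/c1.png

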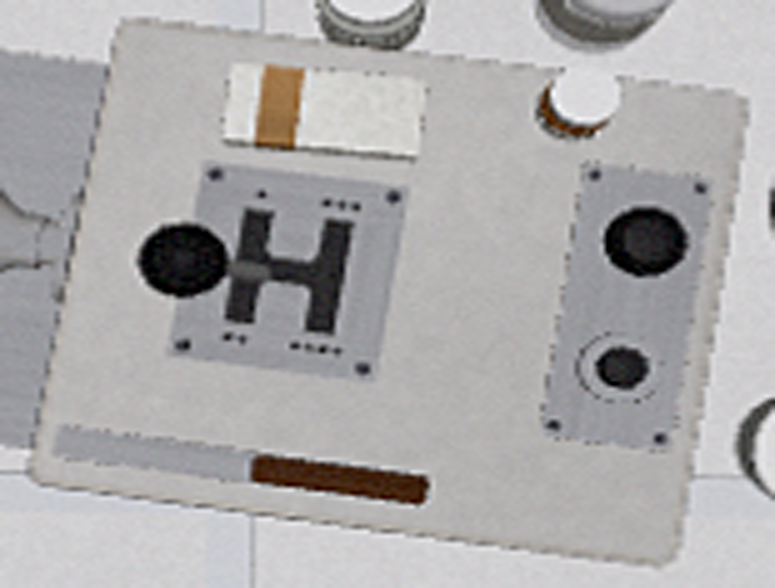

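The crop shows gate screws at (216,174), (394,197), (182,345), (363,369); knob centre (183,260), start button (622,367) and stop button (646,241) in crop pixels. The lever is near neutral in the left slot.

```bash
cat >> h.py <<'E'
def fr():
    P=np.load('frame.npz'); return P['gc'],P['ex'],P['ey']
def joints(ball):
    gc,ex,ey=fr(); piv=np.array([gc[0],gc[1],.065]); w=np.array(ball)-piv
    return dict(cross=np.arctan2(-w@ey,w[2]),shift=np.arctan2(w@ex,w[2]),r=np.linalg.norm(w))
E
python3 - <<'E'
from h import *
d=np.load('top0.npy')
f=lambda u,v,z=None: pt('top',d,195+u/5,150+v/4.2,z)
s=[f(*a,.163) for a in [(216,174),(394,197),(182,345),(363,369)]]
gc=np.mean(s,0)
st=f(622,367,.16); sp=f(646,241,.173)
hc=[f(*a,.135) for a in [(120,20),(745,95),(675,565),(35,480)]]
print('gc',gc,'st',st,'sp',sp,'dist',np.linalg.norm((sp-st)[:2]));print('house c',np.mean(hc,0))
ang=lambda v:np.degrees(np.arctan2(v[1],v[0]))
print('yaws',ang(s[0]-s[2]),ang(s[1]-s[3]),ang(s[0]-s[1])-90,ang(s[2]-s[3])-90,ang(sp-st),[ang(hc[0]-hc[3]),ang(hc[1]-hc[2]),ang(hc[0]-hc[1])-90,ang(hc[3]-hc[2])-90])
print('depth z',f(250,185),f(622,367),f(646,241))
yaw=np.radians(np.mean([ang(s[0]-s[2]),ang(s[1]-s[3]),ang(s[0]-s[1])-90,ang(s[2]-s[3])-90,ang(sp-st),ang(hc[1]-hc[2]),ang(hc[0]-hc[1])-90,ang(hc[3]-hc[2])-90,ang(hc[0]-hc[3])]))
ex=np.array([np.cos(yaw),np.sin(yaw),0]);ey=np.array([-np.sin(yaw),np.cos(yaw),0])
np.savez('frame.npz',gc=gc,ex=ex,ey=ey,st=st,sp=sp)
print('yaw',np.degrees(yaw))
for z in(.255,.258,.262): 
  b=f(183,260,z); print(b,joints(b))
print('knob depth',f(183,260))
# sphere fit knob from side camera
for n,c in(('side',(235,149)),('top',(231.6,212))):
  dd=np.load(n+'0.npy');P=[]
  for v in range(int(c[1])-12,int(c[1])+13):
    for u in range(int(c[0])-12,int(c[0])+13):
      if dd[v,u]>0:
        q=pt(n,dd,u,v)
        if q[2]>.24:P.append(q)
  P=np.array(P)
  from scipy.optimize import least_squares
  r=least_squares(lambda c:np.linalg.norm(P-c,axis=1)-.019,P.mean(0)-[0,0,.01],loss='soft_l1',f_scale=.002)
  print(n,len(P),r.x,r.cost,joints(r.x))
E
```

```text
gc [ 0.54117044 -0.03948365  0.163     ] st [ 0.48831722 -0.19769382  0.16      ] sp [ 0.55856034 -0.20762875  0.173     ] dist 0.07094221937776518
house c [ 0.53374712 -0.08967234  0.135     ]
yaws -8.56686872186181 -8.257486091811382 -8.372776587080494 -8.357027317259735 -8.050302809837417 [np.float64(-7.5276844211042375), np.float64(-7.8117737506028435), np.float64(-7.902181145781796), np.float64(-8.289434366896415)]
depth z [ 0.58979589 -0.02045766  0.16325359] [ 0.48831446 -0.19774619  0.15963395] [ 0.5585693  -0.2076478   0.17287842]
yaw -8.126170579137348
[0.5413761  0.00213157 0.255     ] {'cross': np.float64(-0.21366910405311443), 'shift': np.float64(-0.02987984666900363), 'r': np.float64(0.19450416107399865)}
[0.54119775 0.00184548 0.258     ] {'cross': np.float64(-0.2089169229372603), 'shift': np.float64(-0.030120287555087683), 'r': np.float64(0.19737552437305542)}
[0.54095996 0.00146402 0.262     ] {'cross': np.float64(-0.20279175034606375), 'shift': np.float64(-0.03042947883264326), 'r': np.float64(0.20121072653429792)}
knob depth [ 5.39937183e-01 -1.76663097e-04  2.79204620e-01]
side 337 [0.54068964 0.00442054 0.26105524] 0.00015994911138690935 {'cross': np.float64(-0.21783066300239867), 'shift': np.float64(-0.03406893805099881), 'r': np.float64(0.20091158651498375)}
top 247 [0.54239051 0.00281998 0.26106865] 9.517999506150965e-05 {'cross': np.float64(-0.2112719067442033), 'shift': np.float64(-0.02433330257418627), 'r': np.float64(0.20058415319696662)}
```

```bash
cat >> h.py <<'E'
from scipy.spatial.transform import Rotation as R
def goal(pos,yaw=None):
    o=get_obs(); T=R.from_rotvec(o['ee_rot']); gc,ex,ey=fr()
    tgt=R.from_matrix(np.c_[ex,-ey,[0,0,-1]])
    print('shift mm',np.round(T.inv().apply(np.array(pos)-o['tool_pos'])*1000,1),'rot',np.round((T.inv()*tgt).as_rotvec(),3))
def loc(p):
    gc,ex,ey=fr(); w=np.array(p)-gc; return np.round([w@ex*1e3,w@ey*1e3,p[2]*1e3],1)
E
python3 - <<'E'
from h import *
gc,ex,ey=fr(); b=np.array([.5412,.0025,.261]); print('ball local',loc(b))
t=b-.050*ex; goal([t[0],t[1],.31]); print(t,loc(np.load('frame.npz')['st']))
E
```

```text
ball local [ -5.9  41.6 261. ]
shift mm [ 478.7 -436.7  -61.8] rot [-0.002  0.001  0.393]
[0.49170204 0.00956767 0.261     ] [ -30.  -164.1  160. ]
```

step_arm(
  targets=[
    [20,-18,-40,0,0,0],
    [60,-54,-62,0,0,0.03],
    [98,-90,-62,0,0,0.06],
    [136,-125,-62,0,0,0.1],
    [175,-160,-62,0,0,0.14],
    [213,-195,-62,0,0,0.18],
    [252,-230,-62,0,0,0.22],
    [290,-265,-62,0,0,0.26],
    [329,-300,-62,0,0,0.3],
    [367,-335,-62,0,0,0.34],
    [406,-370,-62,0,0,0.393],
    [440,-402,-62,0,0,0.393],
    [465,-425,-62,0,0,0.393],
    [479,-437,-62,0,0,0.393],
    [479,-437,-62,0,0,0.393],
  ],
  fingers=-1,
  grip_force=20,
)

```text
clock: 1.98
tool_pos: [0.492, 0.011, 0.3097]
ee_rot: [-3.133, 0.217, 0.002]
ft_force: [-0.1, 0.2, -0.4]
width: -0.0002
gripper_force: 0.0
```

```bash
python3 - <<'E'
from h import *
o=get_obs();print(o['clock'],loc(o['tool_pos']),o['width'],o['ft_force'])
gc,ex,ey=fr(); t=np.array([.5412,.0025,.261])-.050*ex; goal(t)
p,d=camera('side'); np.save('side1.npy',d); cv2.imwrite('pics/s1.png',cv2.resize(p[60:260,130:330],None,fx=3,fy=3,interpolation=cv2.INTER_CUBIC))
E
```

```text
1.975 [-55.8  43.  309.7] -0.00021076012635014532 [-0.10145431  0.16525329 -0.37089521]
shift mm [-0.   1.5 48.7] rot [-0.001  0.002  0.003]
```

View pics/s1.png

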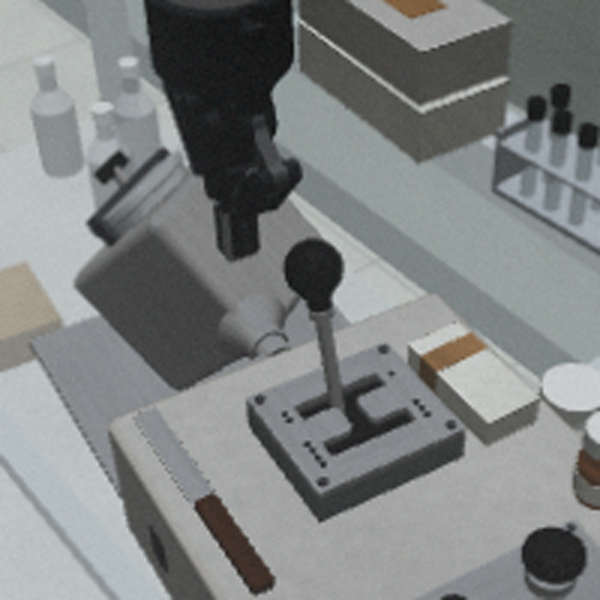

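The side view shows the shut fingers behind the ball (tip at crop (235,255)). The rod, at (340,405), is in the left slot just behind the cross channel. I'll check fingertip height and then go down.

```bash
python3 - <<'E'
from h import *
d=np.load('side1.npy')
for cv in range(195,260,6):
  for cu in (232,):
    q=pt('side',d,130+cu/3,60+cv/3); print(cu,cv,loc(q))
for cu in range(215,262,6): print(cu,loc(pt('side',d,130+cu/3,60+240/3)))
E
```

```text
232 195 [-63.2  30.8 345.2]
232 201 [-67.8  21.  348.9]
232 207 [-69.2  18.5 346.9]
232 213 [-69.1  19.4 342.2]
232 219 [-63.2  33.6 326.8]
232 225 [-62.6  35.7 320.9]
232 231 [-63.1  35.3 317. ]
232 237 [-63.   36.4 311.9]
232 243 [-63.1  36.9 307.3]
232 249 [-63.3  37.3 302.6]
232 255 [-63.4  37.8 297.8]
215 [ -7.3 196.2 182.5]
221 [-66.4  45.1 305.4]
227 [-66.   37.1 310.5]
233 [-62.6  36.2 309.7]
239 [-61.   31.3 312.3]
245 [-56.9  32.  310.2]
251 [-53.   32.2 308.5]
257 [-50.2  29.8 309. ]
```

step_arm(
  targets=[
    [0,1.5,10,0,0,0],
    [0,1.5,30,0,0,0],
    [0,1.5,38,0,0,0],
    [0,1.5,38,0,0,0],
  ],
)

```text
clock: 2.52
tool_pos: [0.4911, 0.007, 0.2716]
ee_rot: [3.133, -0.225, -0.003]
ft_force: [0.2, 0.2, 1.4]
width: -0.0004
gripper_force: 0.0
```

step_arm(
  targets=[
    [6,0,0,0,0,0],
    [12,0,0,0,0,0],
    [16,0,0,0,0,0],
    [18,0,0,0,0,0],
    [20,0,0,0,0,0],
    [22,0,0,0,0,0],
    [23,0,0,0,0,0],
    [24,0,0,0,0,0],
    [24,0,0,0,0,0],
  ],
)

```text
clock: 3.65
tool_pos: [0.5155, 0.0047, 0.2723]
ee_rot: [-3.134, 0.223, 0.0]
ft_force: [-1.4, 0.6, 0.9]
width: 0.0002
gripper_force: 0.8
```

```bash
cat >> h.py <<'E'
from scipy.optimize import least_squares
def ball(n,guess,d=None,rad=.02):
    m=camera_model(n)
    if d is None: p,d=camera(n)
    K=np.array(m['mtx'],float);D=np.array(m['dist'],float);T=np.array(m['extrinsics'],float)
    Ti=np.linalg.inv(T); c=cv2.projectPoints(np.array([guess],float),cv2.Rodrigues(Ti[:3,:3])[0],Ti[:3,3],K,D)[0][0,0]
    P=[]
    for v in range(int(c[1])-14,int(c[1])+15):
        for u in range(int(c[0])-14,int(c[0])+15):
            if d[v,u]>0:
                q=pt(n,d,u,v)
                if abs(np.linalg.norm(q-guess)-.019)<.010: P.append(q)
    P=np.array(P)
    r=least_squares(lambda c:np.linalg.norm(P-c,axis=1)-.019,guess,loss='soft_l1',f_scale=.001)
    print(n,len(P),'ball',loc(r.x),'cross %.3f shift %.3f r %.4f'%tuple(joints(r.x).values())); return r.x
def wpt(x,y,z):
    gc,ex,ey=fr(); q=gc+ex*x/1e3+ey*y/1e3; q[2]=z/1e3; return q
E
python3 - <<'E'
from h import *
o=get_obs();print(o['clock'],loc(o['tool_pos']),o['ft_force'])
ball('side',np.array([.541,.003,.261]),np.load('side1.npy'))
ball('side',wpt(0,42,261)); ball('top',wpt(0,42,261))
E
```

```text
3.65 [-31.6  40.1 272.3] [-1.37720672  0.59043787  0.93517326]
side 355 ball [ -6.6  43.2 260.9] cross -0.217 shift -0.034 r 0.2007
side 271 ball [ -3.3  43.1 260.6] cross -0.217 shift -0.017 r 0.2003
top 1 ball [-2.00e-01  4.27e+01  2.61e+02] cross -0.214 shift -0.001 r 0.2006
```

step_arm(
  targets=[
    [1,0,0,0,0,0],
    [2,0,0,0,0,0],
    [2.5,0,0,0,0,0],
    [2.5,0,0,0,0,0],
  ],
)

```text
clock: 4.25
tool_pos: [0.5181, 0.0042, 0.2722]
ee_rot: [-3.134, 0.223, -0.0]
ft_force: [-2.0, 0.7, 0.6]
width: -0.0
gripper_force: 0.8
```

```bash
python3 - <<'E'
from h import *
o=get_obs();print(o['clock'],loc(o['tool_pos']),o['ft_force'])
ball('side',wpt(0,42,261))
E
```

```text
4.25 [-29.   40.  272.2] [-2.00547948  0.68138764  0.60540382]
side 275 ball [ -0.9  43.  260.7] cross -0.216 shift -0.005 r 0.2003
```

step_arm(
  targets=[
    [-8,0,0,0,0,0],
    [-22,-5,0,0,0,0],
    [-22,-30,0,0,0,0],
    [-20,-52,0,0,0,0],
    [5,-52,0,0,0,0],
    [25,-52,0,0,0,0],
    [29,-52,0,0,0,0],
    [29,-48,0,0,0,0],
    [29,-45,0,0,0,0],
    [29,-45,0,0,0,0],
  ],
)

```text
clock: 5.55
tool_pos: [0.5527, 0.0441, 0.2725]
ee_rot: [3.133, -0.224, 0.0]
ft_force: [-0.0, 0.6, -0.5]
width: -0.0002
gripper_force: 0.0
```

```bash
python3 - <<'E'
from h import *
o=get_obs();print(o['clock'],loc(o['tool_pos']),o['ft_force'])
ball('top',wpt(0,42,261))
p,d=camera('side');cv2.imwrite('pics/s2.png',cv2.resize(p[60:260,130:330],None,fx=3,fy=3,interpolation=cv2.INTER_CUBIC))
ball('side',wpt(0,42,261),d)
E
```

```text
5.55 [ -0.5  84.4 272.5] [-0.03195933  0.57045537 -0.54813037]
top 82 ball [  1.3  42.2 261.2] cross -0.212 shift 0.007 r 0.2007
side 350 ball [ -0.9  43.  261.2] cross -0.216 shift -0.005 r 0.2008
```

View pics/s2.png

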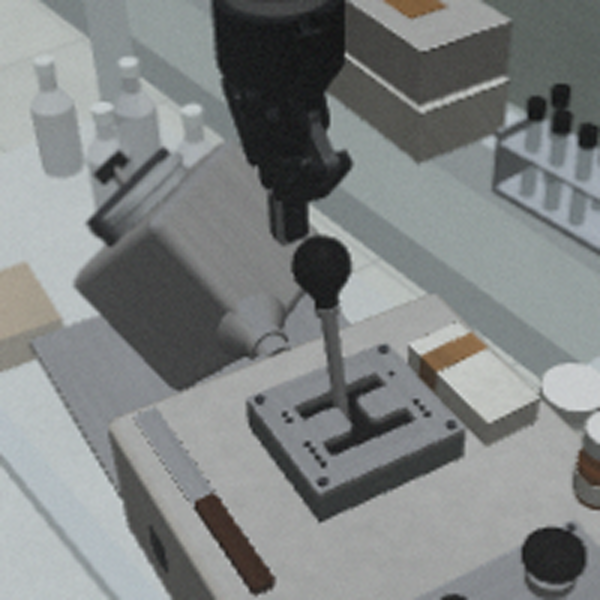

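The side view shows the rod aligned with the cross channel at (345,405), so the lever is in neutral. I'll push right.

step_arm(
  targets=[
    [0,6,0,0,0,0],
    [0,10,0,0,0,0],
    [0,13,0,0,0,0],
    [0,16,0,0,0,0],
    [0,19,0,0,0,0],
    [0,22,0,0,0,0],
    [0,25,0,0,0,0],
    [0,25,0,0,0,0],
  ],
)

```text
clock: 6.65
tool_pos: [0.5496, 0.0191, 0.2721]
ee_rot: [3.133, -0.224, -0.0]
ft_force: [0.5, 2.2, 3.4]
width: -0.0002
gripper_force: 1.2
```

```bash
python3 - <<'E'
from h import *
o=get_obs();print(o['clock'],loc(o['tool_pos']),o['ft_force'])
y=loc(o['tool_pos'])[1]
ball('side',wpt(0,y-31,263))
E
```

```text
6.65 [  0.   59.2 272.1] [0.46501656 2.22229338 3.41200089]
side 415 ball [ -1.1  30.5 263.6] cross -0.153 shift -0.006 r 0.2010
```

step_arm(
  targets=[
    [0,4,0,0,0,0],
    [0,8,0,0,0,0],
    [0,12,0,0,0,0],
    [0,16,0,0,0,0],
    [0,20,0,0,0,0],
    [0,24,0,0,0,0],
    [0,28,0,0,0,0],
    [0,32,0,0,0,0],
    [0,36,0,0,0,0],
    [0,40,0,0,0,0],
    [0,44,0,0,0,0],
    [0,48,0,0,0,0],
    [0,52,0,0,0,0],
    [0,56,0,0,0,0],
    [0,60,0,0,0,0],
    [0,63,0,0,0,0],
    [0,66,0,0,0,0],
    [0,67,0,0,0,0],
    [0,67,0,0,0,0],
  ],
)

```text
clock: 9.07
tool_pos: [0.5401, -0.0465, 0.2722]
ee_rot: [3.134, -0.223, -0.0]
ft_force: [0.8, 0.9, -0.5]
width: -0.0
gripper_force: 0.4
```

```bash
python3 - <<'E'
from h import *
o=get_obs();print(o['clock'],loc(o['tool_pos']),o['ft_force'])
y=loc(o['tool_pos'])[1]
ball('side',wpt(0,y-29,262))
E
```

```text
9.075 [-1.000e-01 -7.100e+00  2.722e+02] [ 0.76921553  0.92892268 -0.50682398]
side 440 ball [ -1.2 -35.4 262.2] cross 0.177 shift -0.006 r 0.2003
```

step_arm(
  targets=[
    [0,1.5,0,0,0,0],
    [0,3,0,0,0,0],
    [0,4,0,0,0,0],
    [0,4,0,0,0,0],
  ],
)

```text
clock: 9.62
tool_pos: [0.5395, -0.0506, 0.2723]
ee_rot: [3.133, -0.224, -0.0]
ft_force: [0.2, 1.3, 0.4]
width: -0.0001
gripper_force: 0.5
```

```bash
python3 - <<'E'
from h import *
o=get_obs();print(o['clock'],loc(o['tool_pos']),o['ft_force'])
y=loc(o['tool_pos'])[1]
ball('side',wpt(0,y-29,262))
E
```

```text
9.625 [ -0.  -11.2 272.3] [0.20719786 1.34214942 0.41905134]
side 440 ball [ -1.2 -38.9 261.5] cross 0.196 shift -0.006 r 0.2003
```

step_arm(
  targets=[
    [0,-8,0,0,0,0],
    [-10,-14,0,0,0,0],
    [-35,-14,4,0,0,0],
    [-52,-5,8,0,0,0],
    [-52,20,8,0,0,0],
    [-52,28,8,0,0,0],
    [-46,28,8,0,0,0],
    [-40,28,8,0,0,0],
    [-40,28,8,0,0,0],
  ],
)

```text
clock: 10.8
tool_pos: [0.4968, -0.0714, 0.2642]
ee_rot: [-3.133, 0.22, -0.0]
ft_force: [0.4, -0.2, 0.2]
width: -0.0001
gripper_force: 0.0
```

```bash
python3 - <<'E'
from h import *
o=get_obs();print(o['clock'],loc(o['tool_pos']),o['ft_force'])
ball('side',wpt(0,-39,262))
E
```

```text
10.8 [-39.5 -37.9 264.2] [ 0.40453654 -0.23532866  0.23236567]
side 251 ball [ -1.1 -39.7 260.8] cross 0.200 shift -0.006 r 0.1998
```

step_arm(
  targets=[
    [5,0,0,0,0,0],
    [9,0,0,0,0,0],
    [12,0,0,0,0,0],
    [15,0,0,0,0,0],
    [18,0,0,0,0,0],
    [21,0,0,0,0,0],
    [24,0,0,0,0,0],
    [27,0,0,0,0,0],
    [27,0,0,0,0,0],
  ],
)

```text
clock: 11.98
tool_pos: [0.523, -0.0763, 0.2642]
ee_rot: [-3.134, 0.223, -0.0]
ft_force: [-1.0, 0.0, 0.8]
width: -0.0002
gripper_force: 0.5
```

```bash
python3 - <<'E'
from h import *
o=get_obs();print(o['clock'],loc(o['tool_pos']),o['ft_force'])
x=loc(o['tool_pos'])[0]
ball('side',wpt(x+28,-39,260))
E
```

```text
11.975 [-12.8 -39.  264.2] [-0.97374815  0.00277536  0.75314629]
side 238 ball [ 15.  -39.8 259.2] cross 0.202 shift 0.077 r 0.1988
```

step_arm(
  targets=[
    [3,0,0,0,0,0],
    [6,0,0,0,0,0],
    [9,0,0,0,0,0],
    [12,0,0,0,0,0],
    [15,0,0,0,0,0],
    [18,0,0,0,0,0],
    [21,0,0,0,0,0],
    [24,0,0,0,0,0],
    [27,0,0,0,0,0],
    [30,0,0,0,0,0],
    [32,0,0,0,0,0],
    [34,0,0,0,0,0],
    [34,0,0,0,0,0],
  ],
)

```text
clock: 13.65
tool_pos: [0.5566, -0.0811, 0.2643]
ee_rot: [-3.134, 0.223, -0.0]
ft_force: [-1.9, 0.4, -0.8]
width: 0.0003
gripper_force: 0.6
```

```bash
python3 - <<'E'
from h import *
o=get_obs();print(o['clock'],loc(o['tool_pos']),o['ft_force'])
x=loc(o['tool_pos'])[0]
ball('side',wpt(x+28,-39,256))
E
```

```text
13.65 [ 21.1 -39.  264.3] [-1.90054294  0.44591653 -0.76407845]
side 247 ball [ 48.7 -38.4 254.3] cross 0.200 shift 0.252 r 0.1992
```

step_arm(
  targets=[
    [0.7,0,0,0,0,0],
    [1.4,0,0,0,0,0],
    [2,0,0,0,0,0],
    [2,0,0,0,0,0],
  ],
)

```text
clock: 14.2
tool_pos: [0.5584, -0.0813, 0.2643]
ee_rot: [-3.134, 0.223, 0.0]
ft_force: [-1.2, 1.9, -0.9]
width: 0.0003
gripper_force: 0.7
```

```bash
python3 - <<'E'
from h import *
o=get_obs();print(o['clock'],loc(o['tool_pos']),o['ft_force'])
ball('side',wpt(51,-39,254))
E
```

```text
14.2 [ 22.9 -39.  264.3] [-1.17247304  1.91435618 -0.92771033]
side 243 ball [ 50.6 -38.4 253.5] cross 0.201 shift 0.262 r 0.1990
```

step_arm(
  targets=[
    [-8,0,0,0,0,0],
    [-30,0,-10,0,0,0],
    [-53,10,-30,0,0,0],
    [-53,40,-30,0,0,0],
    [-53,80,-30,0,0,0],
    [-53,110,-30,0,0,0],
    [-53,125,-30,0,0,0],
    [-53,125,-30,0,0,0],
  ],
)

```text
clock: 15.25
tool_pos: [0.4881, -0.1983, 0.2944]
ee_rot: [3.133, -0.226, 0.001]
ft_force: [-0.1, 0.4, 0.2]
width: -0.0002
gripper_force: 0.0
```

```bash
python3 - <<'E'
from h import *
o=get_obs();print(o['clock'],loc(o['tool_pos']),o['ft_force'])
ball('top',wpt(51,-39,254))
p,d=camera('side'); ball('side',wpt(51,-39,254),d)
cv2.imwrite('pics/s3.png',cv2.resize(p[100:320,180:400],None,fx=2.7,fy=2.7,interpolation=cv2.INTER_CUBIC))
P=np.load('frame.npz'); print('start',P['st'],loc(P['st'])); s=P['st'].copy(); s[2]=.160+.017+.01; goal(s)
# side check of start button
m=camera_model('side');Ti=np.linalg.inv(np.array(m['extrinsics']));c=cv2.projectPoints(np.array([P['st'],P['sp']]),cv2.Rodrigues(Ti[:3,:3])[0],Ti[:3,3],np.array(m['mtx']),np.array(m['dist']))[0]; print('crop px',(c-[180,100])*2.7)
E
```

```text
15.25 [ -30.1 -164.8  294.4] [-0.08280019  0.44479107  0.22555094]
top 245 ball [ 53.2 -39.8 253.9] cross 0.208 shift 0.275 r 0.2002Traceback (most recent call last):
  File "<stdin>", line 4, in <module>
  File "h.py", line 34, in ball
    r=least_squares(lambda c:np.linalg.norm(P-c,axis=1)-.019,guess,loss='soft_l1',f_scale=.001)
    return func(*args, **kwargs)
    vector_fun = VectorFunction(
        fun_wrapped,
    ...<6 lines>...
        workers=workers
    )
    self._update_fun()
    ~~~~~~~~~~~~~~~~^^
    self.f = self.fun_wrapped(xp_copy(self.x))
             ~~~~~~~~~~~~~~~~^^^^^^^^^^^^^^^^^
    return np.atleast_1d(self.fun(x))
                         ~~~~~~~~^^^
    return self.f(x, *self.args, **self.kwargs)
           ~~~~~~^^^^^^^^^^^^^^^^^^^^^^^^^^^^^^
  File "h.py", line 34, in <lambda>
    r=least_squares(lambda c:np.linalg.norm(P-c,axis=1)-.019,guess,loss='soft_l1',f_scale=.001)
                                            ~^~
ValueError: operands could not be broadcast together with shapes (0,) (3,)
```

Both cameras put the lever home in third, at about 0.26 to 0.275 rad, and the hand is within 1 mm of being over the start button. I'll lower it.

step_arm(
  targets=[
    [0,0,30,0,0,0],
    [0,0,65,0,0,0],
    [0,0,90,0,0,0],
    [0,0,105,0,0,0],
    [0,0,105,0,0,0],
  ],
)

```text
clock: 15.98
tool_pos: [0.488, -0.1964, 0.1886]
ee_rot: [-3.133, 0.22, 0.003]
ft_force: [-0.6, -0.7, -0.2]
width: 0.0007
gripper_force: 0.0
```

```bash
python3 - <<'E'
from h import *
o=get_obs();print(o['clock'],loc(o['tool_pos']),o['ft_force'])
p,d=camera('side')
cv2.imwrite('pics/s3.png',cv2.resize(p[160:340,200:400],None,fx=3,fy=3,interpolation=cv2.INTER_CUBIC))
E
```

```text
15.975 [ -30.5 -162.8  188.6] [-0.55570828 -0.65889428 -0.23181207]
```

View pics/s3.png

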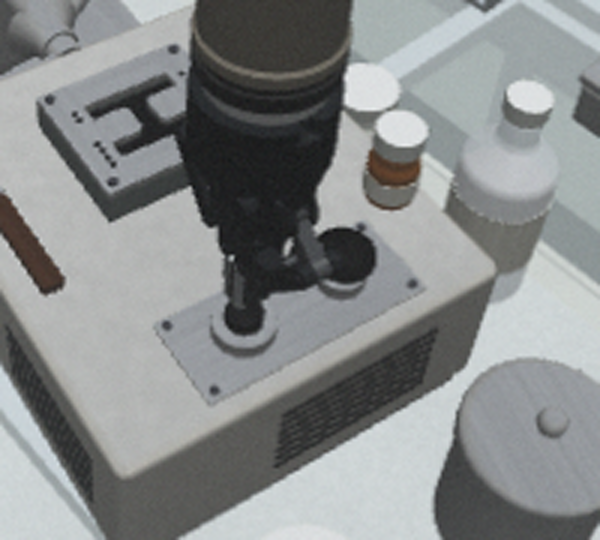

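The side view shows the shut fingertips just above the start button, at (245,300), and clear of the stop button at (345,255). I'll press slowly.

step_arm(
  targets=[
    [0,0,6,0,0,0],
    [0,0,10,0,0,0],
    [0,0,12,0,0,0],
    [0,0,14,0,0,0],
    [0,0,15,0,0,0],
    [0,0,16,0,0,0],
    [0,0,16,0,0,0],
  ],
)

```text
clock: 16.9
tool_pos: [0.4882, -0.1977, 0.1735]
ee_rot: [3.133, -0.223, 0.0]
ft_force: [-1.7, 0.9, 3.7]
width: -0.0001
gripper_force: 1.7
```

step_arm(
  targets=[
    [0,0,1,0,0,0],
    [0,0,2,0,0,0],
    [0,0,2.5,0,0,0],
    [0,0,2.5,0,0,0],
  ],
)

```text
clock: 17.4
tool_pos: [0.4882, -0.1977, 0.1711]
ee_rot: [3.133, -0.223, 0.0]
ft_force: [-1.3, 0.8, 5.6]
width: 0.0003
gripper_force: 2.8
```

step_arm(
  targets=[
    [0,0,1,0,0,0],
    [0,0,1.5,0,0,0],
    [0,0,1.5,0,0,0],
  ],
)

```text
clock: 17.77
tool_pos: [0.4883, -0.1977, 0.171]
ee_rot: [3.133, -0.223, 0.001]
ft_force: [-4.0, 0.9, 12.1]
width: 0.0002
gripper_force: 6.1
```

The button has bottomed out: the travel stopped and the force rose to 12 N. I'll lift off and withdraw.

step_arm(
  targets=[
    [0,0,-6,0,0,0],
    [0,0,-30,0,0,0],
    [0,0,-75,0,0,0],
    [0,0,-120,0,0,0],
    [-40,30,-125,0,0,0],
    [-80,80,-125,0,0,0],
    [-100,130,-125,0,0,0],
    [-120,180,-125,0,0,0],
    [-120,200,-125,0,0,0],
    [-120,200,-125,0,0,0],
  ],
)

```text
clock: 19.02
tool_pos: [0.3409, -0.3794, 0.2933]
ee_rot: [-3.132, 0.227, 0.0]
ft_force: [-0.0, 0.2, -0.3]
width: 0.0002
gripper_force: 0.0
```

```bash
python3 - <<'E'
from h import *
o=get_obs();print(o['clock'],loc(o['tool_pos']),o['ft_force'])
p,d=camera('top'); ball('top',wpt(51,-39,254),d)
P=np.load('frame.npz')
print('btn z',pt('top',d,319.4,237.4)[2],pt('top',d,324.2,207.4)[2])
cv2.imwrite('pics/t4.png',cv2.resize(p[100:300,190:420],None,fx=3,fy=3,interpolation=cv2.INTER_CUBIC))
E
```

```text
19.025 [-150.2 -364.8  293.3] [-0.0273793   0.16020116 -0.31059325]
top 247 ball [ 53.3 -39.8 253.9] cross 0.208 shift 0.275 r 0.2003
btn z 0.15876264056968858 0.17309078459579863
```

View pics/t4.png

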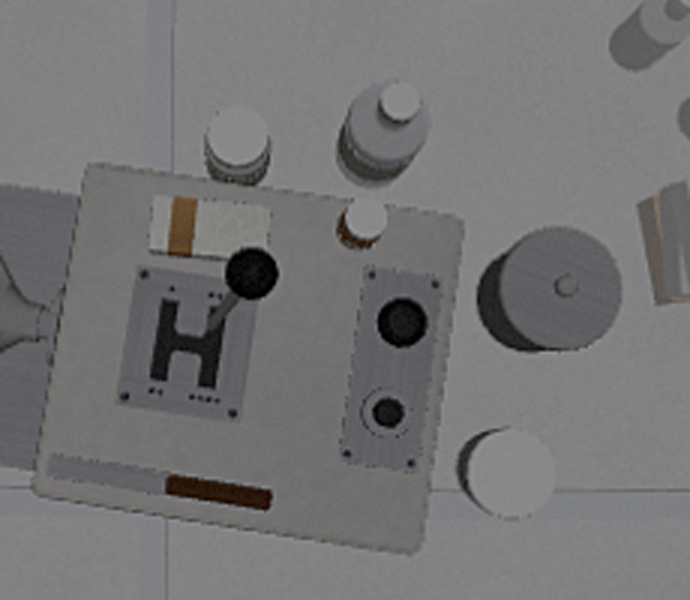

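The top view shows the lever forward in the right slot (knob at (251,273)) and both buttons up, at (388,412) and (402,322). All the loose things are in place and the hand is clear.

```bash
python3 -c "
from workcell import workorder; print(workorder.close_job())"
```

```text
the job is handed in; nothing more can be done
None
```

The lever is home in third, the start button was pressed right down and came back up, the hand is clear, nothing else was disturbed, and the job is handed in (the hand-in returned no verdict).

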